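# Push the bearing sleeve up the ramp and close the keeper

## Task

With the fingertips only, slowly and gently push the brass bearing sleeve up the blue ramp, over the crest, until it drops into the cradle against the stop; do not grip or lift it, and do not let it get away and roll back down. Then push the red pin so that the yellow keeper arm swings all the way across the ramp behind the sleeve, and draw back. Leave the red-capped bottle, the steel cup and the brick where they stand.

Things in the scene. Friction and masses are not known exactly. Their poses are not given: they have to be found in the camera images.
- ramp: Fixed blue ramp fixture, 290 mm long (x axis, points uphill), 124 mm wide (y), z up, origin at the centre of its underside on the bench. Running surface 100 mm wide (y -50 to 50) between rails 10 mm thick standing 14 mm above it. Flat foot x -145 to -75 mm, slope to the crest, cradle, then a stop block: face at x = 106 mm, top at z = 62 mm. Keeper post (radius 11 mm) at x 56, y -71 mm.
- slope_foot (a point): Start of the slope on the running surface, mid-width: x = -75, z = 8 mm in the ramp's frame. The flat foot before it is also 8 mm above the bench. The slope rises at 8 degrees. (Obstacle for the arm: a fixed desk lamp hangs over the right side of the bench, its shade near x 0.52, y -0.37 m in the world, from about 0.4 m up; draw the arm in before swinging past it.)
- crest (a point): Top of the slope on the running surface, mid-width: x = 70, z = 28.4 mm in the ramp's frame. Behind it the cradle falls 20 degrees to the stop.
- seat (a point): Where the sleeve's centre lies when it is seated in the cradle and against the stop: at x = 86, y = 0, z = 43.8 mm in the ramp's frame (4.6 mm lower than when it passes the crest).
- sleeve: Brass bearing sleeve, cylinder 40 mm in diameter, 94 mm long, about 0.32 kg, slippery (friction about 0.35), dark round marks on its ends. Origin at its centre, y along its axis; x and z turn as it rolls. Starts on the flat foot of the ramp, 17 to 47 mm downhill of slope_foot, lying across the ramp. It rolls freely and runs back if let go on the slope.
- keeper (a joint): Angle (rad) of the yellow keeper arm about an upright pivot at x 56, y -71 mm of the ramp's frame; arm 90 mm long, 9 mm wide, 44 to 55 mm above the bench. 0: points straight downhill beside the rail; negative: farther outward; 1.571 (end stop): straight across the ramp, 5 mm behind the seated sleeve. Grows clockwise seen from above. Starts at -0.45 to -0.05. Light (0.5 N at the pin), stays put.
- keeper_pin (a point): Middle of the upright red pin on the keeper arm, 80 mm from the pivot, 12 mm in diameter, its free part from 55 to 87 mm above the bench; this point is 72 mm above the bench.
- flux_bottle: Square translucent bottle with a red cap, 55x55x104 mm, origin at the centre of its underside; a bystander.
- bezel_cup: Round turned steel cup, 56 mm wide, 18 mm high, origin at the centre of its underside; a bystander.
- brick: Broken piece of charcoal fire brick, 100x39x25 mm, long side along its x, origin at the centre of its underside; a bystander.
Mind the look-alikes: they are no part of the job. What is meant by the sleeve is not green, and is the smaller of those in its own colour.

How it is judged:
By the outcome, as a careful person would: the job done as asked, in the order asked, and still so for the second after the job is handed in, with the robot touching nothing.
It also fails if it takes over 58 s, if anything falls off the work surface, if the arm or the gripper's body presses on something with over 40 N, if the wrist force passes 120 N, or if a joint passes its speed limit or range.

## Robot

A 7-joint arm with a two-finger parallel gripper is mounted at the origin on a cart in front of the work surface, level with it; the furniture and walls round the work are solid. World frame = base frame: x ahead of the robot, y to its left, z up, the work surface at z = 0. Lengths are in m, angles in rad, forces in N, time in s.
With the tool pointing down it reaches from about 0.425 to 0.925 m from the base axis. Payload 6.8 kg.
Tool frame: the origin (TCP) lies on the centre line of the jaws, within the pads' length; the fingertips stand bot.tip_reach ahead of it and the grasp point (between the pads) lies 3 mm ahead of it (bot.tip_reach is the distance from the TCP to the fingertips, in m); z points along the fingers, y is the line along which they close (so a half turn about z gives the same grasp; the last joint's range is limited). The gripper opens to 85 mm and grips with 20 to 120 N. Pads are 22 mm wide; open, the fingers measure 114 mm over their backs; the gripper's body (76 mm by 85 mm) begins 54 mm behind the grasp point. The pads swing forward as they close: fully open they stand 13 mm farther back than shut.
Start: joints at [1.079, 0.477, 0.022, 1.555, -0.011, 1.109, -0.083], TCP at [0.253, -0.626, 0.253] pointing down, gripper open.
Joint ranges: [-2.96, 2.96], [-0.34, 2.1], [-1.41, 1.46], [0.24, 2.44], [-1.37, 4.51], [0.17, 1.92], [-2.96, 2.96]. Speed limits (rad/s): [2.39, 2.39, 3.14, 3.14, 3.14, 3.14, 3.14].

## Interface

Orientations are given as a unit quaternion [w, x, y, z].
In Python, from station import bot gives the robot as it stands.
- The arm moves only by the tool jog_arm, never from a script. Its argument "deltas" is a list of rows, each a list of 7 numbers: the shift along the world's x, y, z in m, then the turn, a rotation vector about the world's x, y, z in rad, then the opening, from 0 (shut) to 1 (fully open). In form: [[x, y, z, rx, ry, rz, grip], ...]. A call has 1 to 10 rows; each row shifts and turns the commanded pose from where the row before left it; what a row does not reach is not made up. A row lasts 1/10 s, in which the tool goes at most 50 mm and 8.59 degrees, less where a joint would pass 70% of its speed; a pose out of reach is approached as far as the arm can. A call with a gripper value outside its range is refused whole. The fingers move at their own pace and stop on an object; "newtons" is the grip in N (left out, the last holds). Time passes only in rows, so rows that do not move let the fingers close. It gives the time, the measured TCP pose, the force, the opening and the grip force at its end, in the units of the state.
- bot.get_obs(): the state, without advancing time (a new reading comes with each control period).
- bot.read_camera(name): name is "scene" or "top" or "wrist"; returns a dict with "img" (480x640x3 uint8, red, green, blue), "K" (3x3 intrinsics, pixels), "eye" and "attitude" of the camera in the world. Camera axes: x right, y down, z forward; pixel columns grow to the right and rows downward; lengths in m; the calibration is good to about 2 mm. A picture is of the moment at which its call begins. There is no depth.
- bot.hand_in(): hands the job in; it is judged then, once.
The state is a dict: "t": time; "q": joint angles; "joint_vel": joint speeds; "joint_torque": joint torques, N m; "eef_pos": TCP position; "tool_rot": TCP orientation; "contact_force": force on the tool from outside, world axes, zero at the start; "torque": the same for the moment, N m; "gripper_width": opening from 0.0 (shut) to 1.0 (fully open); "grasp_force": force on a finger pad.
Only numpy, scipy, OpenCV 4.12 (cv2) and the standard library are available. Lean on these libraries where they do the work, as an engineer would, in place of code of your own. Each camera call takes 0.05 s, during which the arm holds its last target. There are 200 camera calls.

## Working session

There is one attempt and no reset: what is moved stays moved. The work goes in short steps, Python scripts to look and compute and a tool call to move; the robot and the scene stay as the last step left them, time stands still between calls to the robot, and variables do not carry over. Pictures are saved under pics/ and viewed, at most 10 in all, crops included, and the job is handed in when it is done.

Besides the shell and the picture viewer there is one more tool, called after "Emit:" by a JSON object that holds its "name" and its "arguments", one argument or row to a line. jog_arm: Moves the arm, as the interface text tells. Its arguments: {"type":"object","properties":{"deltas":{"type":"array"},"newtons":{"type":"number"}},"required":["deltas"]}

```bash
mkdir -p pics; ls
python3 - <<'E'
from station import bot
import cv2,numpy as np
o=bot.get_obs()
print({k:np.round(v,3) for k,v in o.items()},bot.tip_reach)
for n in ["top","scene"]:
    c=bot.read_camera(n); cv2.imwrite(f"pics/{n}0.png",c["img"][:,:,::-1]); print(n,c["K"],c["eye"],c["attitude"])
E
```

```text
pics
{'t': np.float64(0.0), 'q': array([ 1.079,  0.478,  0.022,  1.557, -0.012,  1.109, -0.083]), 'joint_vel': array([-0.001, -0.   ,  0.   , -0.001,  0.001, -0.001, -0.001]), 'joint_torque': array([-1.0000e-03, -5.9646e+01,  1.6080e+00, -2.8120e+01,  1.2000e-02,
        9.0000e-03,  0.0000e+00]), 'eef_pos': array([ 0.253, -0.625,  0.252]), 'tool_rot': array([-0.001,  0.982,  0.191, -0.   ]), 'contact_force': array([1.158, 0.379, 0.194]), 'torque': array([0.019, 0.003, 0.03 ]), 'grasp_force': np.float64(0.0), 'gripper_width': np.float64(1.002)} 0.022
top [[593.51239619   0.         316.05809777]
 [  0.         593.51239619 239.06036958]
 [  0.           0.           1.        ]] [0.43458475 0.01171949 1.20151277] [ 0.03353549 -0.70534311  0.70714138 -0.03629792]
scene [[464.34752601   0.         322.2257056 ]
 [  0.         464.34752601 241.60576079]
 [  0.           0.           1.        ]] [0.04225048 0.44733883 0.61880442] [ 0.17932947 -0.39495749  0.80917456 -0.39634082]
```

View pics/top0.png

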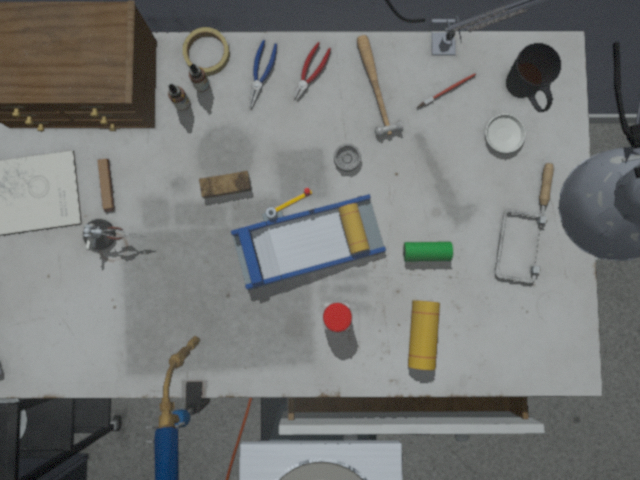

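View pics/scene0.png

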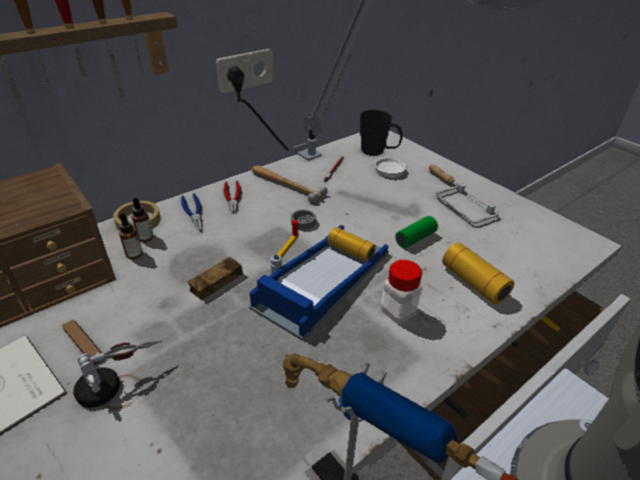

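The top view shows the ramp at about (308,241) px with uphill to the image left. The sleeve is at (355,230) on the foot, the keeper pin at (307,191), its post at (271,212), the bottle at (337,318) and the cup at (347,157). I'll enlarge the ramp to pick out its features.

Run:
```python
import cv2,numpy as np
a=cv2.imread("pics/top0.png")
c=cv2.resize(a[180:300,225:395],None,fx=4.7,fy=4.7,interpolation=cv2.INTER_CUBIC); cv2.imwrite("pics/crop.png",c)
h=cv2.cvtColor(a,cv2.COLOR_BGR2HSV)
def m(lo,hi,box):
    k=cv2.inRange(h,lo,hi); z=np.zeros_like(k); x0,x1,y0,y1=box; z[y0:y1,x0:x1]=k[y0:y1,x0:x1]; return z
for n,lo,hi in [("blue",(105,120,40),(125,255,255)),("yellow",(18,120,60),(32,255,255)),("red",(0,150,80),(8,255,255))]:
    k=m(lo,hi,(225,395,180,300)); N,l,s,ce=cv2.connectedComponentsWithStats(k)
    for i in range(1,N):
        if s[i,4]>15:
            ct=cv2.findContours((l==i).astype(np.uint8),0,2)[0][0]; r=cv2.minAreaRect(ct)
            print(n,s[i],ce[i].round(1),np.round(cv2.boxPoints(r),1).tolist())
```

```text
blue [314 196  55  16 152] [340.4 203.8] [[313.6000061035156, 209.39999389648438], [367.70001220703125, 194.89999389648438], [368.5, 197.89999389648438], [314.29998779296875, 212.3000030517578]]
blue [276 211  34  11 113] [292.2 216.3] [[275.3999938964844, 218.60000610351562], [308.6000061035156, 210.39999389648438], [309.3999938964844, 213.60000610351562], [276.20001220703125, 221.89999389648438]]
blue [232 221  40  67 735] [250.3 251.6] [[231.3000030517578, 230.3000030517578], [270.5, 220.0], [285.70001220703125, 277.79998779296875], [246.60000610351562, 288.20001220703125]]
blue [370 248  15   7  50] [376.9 250.5] [[369.20001220703125, 250.6999969482422], [383.79998779296875, 247.10000610351562], [384.6000061035156, 250.39999389648438], [370.0, 254.0]]
blue [263 257  91  27 295] [305.4 270.2] [[262.70001220703125, 280.0], [352.20001220703125, 255.10000610351562], [353.20001220703125, 258.70001220703125], [263.70001220703125, 283.6000061035156]]
yellow [276 193  29  18 127] [289.9 202.1] [[274.79998779296875, 207.6999969482422], [303.3999938964844, 192.8000030517578], [305.20001220703125, 196.3000030517578], [276.70001220703125, 211.3000030517578]]
yellow [340 204  28  48 760] [353.7 227.9] [[339.1000061035156, 207.39999389648438], [355.5, 202.89999389648438], [367.79998779296875, 247.89999389648438], [351.3999938964844, 252.39999389648438]]
```

View pics/crop.png

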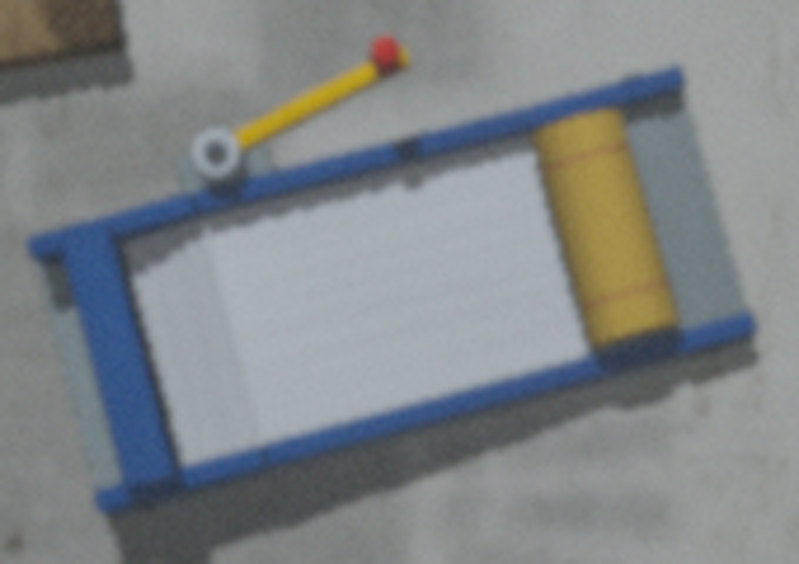

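```bash
cat > h.py <<'E'
import numpy as np,cv2
from scipy.spatial.transform import Rotation as R
TOP=(593.51239619,316.05809777,239.06036958,np.array([0.43458475,0.01171949,1.20151277]),R.from_quat([0.03353549,-0.70534311,0.70714138,-0.03629792],scalar_first=True))
def ray(u,v,z):
    f,cx,cy,e,r=TOP; d=r.apply([(u-cx)/f,(v-cy)/f,1]); return (e+d*(z-e[2])/d[2])[:2]
def crop(X,Y,z): return ray(225+(X+.5)/4.7-.5,180+(Y+.5)/4.7-.5,z)
E
python3 - <<'E'
from h import *
from scipy.optimize import least_squares
P=[(684,68,.022,-145,-62),(756,334,.022,-145,62),(119,232,.062,106,None),(178,480,.062,106,None),(210,232,.0284,70,None),(256,445,.0284,70,None),(217,153,.06,56,-71)]
W=[crop(*p[:3]) for p in P]
def res(s):
    c,n=np.cos(s[2]),np.sin(s[2]); o=[]
    for p,w in zip(P,W):
        d=w-s[:2]; o.append(1e3*(c*d[0]+n*d[1])-p[3])
        if p[4] is not None:o.append(1e3*(-n*d[0]+c*d[1])-p[4])
    return o
s=least_squares(res,[.43,.02,1.8]).x; print(s,np.round(res(s),1))
c,n=np.cos(s[2]),np.sin(s[2]); M=np.array([[c,n],[-n,c]])
print("foot width",np.linalg.norm(W[0]-W[1]))
loc=lambda w:(M@(w-s[:2])*1e3).round(1)
pin=loc(crop(385,48,.087)); print("pin",pin,np.hypot(*(pin-[56,-71])),np.arctan2(pin[1]+71,56-pin[0]))
print("sleeve", loc(ray(353.7,227.9,.045)), "axis ends",loc(crop(580,115,.045)),loc(crop(640,340,.045)))
print("bottle cap",loc(ray(337.5,317.5,.104)),"cup",loc(ray(347,157,.018)),"brick",loc(ray(225,184,.025)))
for q in [(-120,0),(-95,0),(70,0),(86,0),(40,0),(56,9),(-24,-110)]: w=s[:2]+M.T@np.array(q)/1e3; print(q,w.round(3),np.hypot(*w).round(3))
E
```

```text
[0.54755739 0.02257709 1.82866135] [ 0.2  2.3  1.1 -3.7 -2.5 -0.6 -1.2  2.6  0.4  1.5]
foot width 0.11800547693687544
pin [-20.9 -89.3] 79.04745410195069 -0.23362597505602972
sleeve [-92.5   0.1] axis ends [-94.1 -48.4] [-93.4  49.3]
bottle cap [-14.5 157.8] cup [-120.2 -145.9] brick [ 132.1 -154. ]
(-120, 0) [ 0.578 -0.093] 0.586
(-95, 0) [ 0.572 -0.069] 0.576
(70, 0) [0.53 0.09] 0.537
(86, 0) [0.526 0.106] 0.536
(40, 0) [0.537 0.061] 0.541
(56, 9) [0.525 0.074] 0.53
(-24, -110) [0.66  0.027] 0.661
```

The fit puts the sleeve at ramp x ≈ -93 mm, the pin 79 mm from the pivot and the keeper at -0.23 rad, all consistent with the given data. Next I draw the arm in, then swing.

Emit:
{"name": "jog_arm", "arguments": {
  "deltas": [
    [-0.008,0.02,0,0,0,0,0.5],
    [-0.015,0.04,0,0,0,0,0.5],
    [-0.017,0.045,0,0,0,0,0.5],
    [-0.017,0.045,0,0,0,0,0.5],
    [-0.015,0.04,0,0,0,0,0.5],
    [-0.006,0.015,0,0,0,0,0.5],
    [0,0,0,0,0,0,0.5]
  ]
}}

```text
t: 0.8
eef_pos: [0.1736, -0.4187, 0.2532]
tool_rot: [-0.001, 0.982, 0.191, -0.0]
contact_force: [0.2, -1.3, -0.0]
gripper_width: 0.501
grasp_force: 0.0
```

Emit:
{"name": "jog_arm", "arguments": {
  "deltas": [
    [0.04,0.019,0,0,0,0.144,0.5],
    [0.038,0.023,0,0,0,0.144,0.5],
    [0.036,0.026,0,0,0,0.144,0.5],
    [0.033,0.03,0,0,0,0.144,0.5],
    [0.03,0.033,0,0,0,0.144,0.5],
    [0.026,0.036,0,0,0,0.144,0.5],
    [0.023,0.038,0,0,0,0.144,0.5],
    [0.019,0.04,0,0,0,0.144,0.5],
    [0.015,0.042,0,0,0,0.144,0.5],
    [0.011,0.043,0,0,0,0.144,0.5]
  ]
}}

```text
t: 1.8
eef_pos: [0.4478, -0.0894, 0.2535]
tool_rot: [0.0, 0.61, 0.792, 0.001]
contact_force: [1.2, 0.6, 0.7]
gripper_width: 0.5
grasp_force: 0.0
```

Emit:
{"name": "jog_arm", "arguments": {
  "deltas": [
    [0,0,0,0,0,0,0.5],
    [0,0,0,0,0,0,0.5]
  ]
}}

```text
t: 2.0
eef_pos: [0.4468, -0.0904, 0.2532]
tool_rot: [-0.0, 0.612, 0.791, 0.0]
contact_force: [0.0, 0.0, 0.1]
gripper_width: 0.498
grasp_force: 0.0
```

Emit:
{"name": "jog_arm", "arguments": {
  "deltas": [
    [0.035,-0.008,0,0,0,0,0.5],
    [0.04,-0.008,0,0,0,0,0.5],
    [0.04,-0.008,0,0,0,0,0.5],
    [0.024,-0.006,-0.02,0,0,0,0.5],
    [0,0,-0.045,0,0,0,0.5],
    [0,0,-0.045,0,0,0,0.5],
    [0,0,-0.03,0,0,0,0.5],
    [0,0,-0.033,0,0,0,0.5],
    [0,0,0,0,0,0,0.5]
  ]
}}

```text
t: 2.9
eef_pos: [0.5812, -0.1231, 0.0755]
tool_rot: [-0.004, 0.614, 0.79, -0.003]
contact_force: [-0.6, -1.2, 0.3]
gripper_width: 0.498
grasp_force: 0.0
```

Run:
```python
from station import bot
import cv2
print(bot.tip_reach)
a=bot.read_camera("scene")["img"][200:350,230:430,::-1]
b=bot.read_camera("top")["img"][180:300,225:395,::-1]
cv2.imwrite("pics/s1.png",cv2.vconcat([cv2.resize(a,(400,300)),cv2.resize(b,(400,282))]))
```

```text
0.022
```

View pics/s1.png

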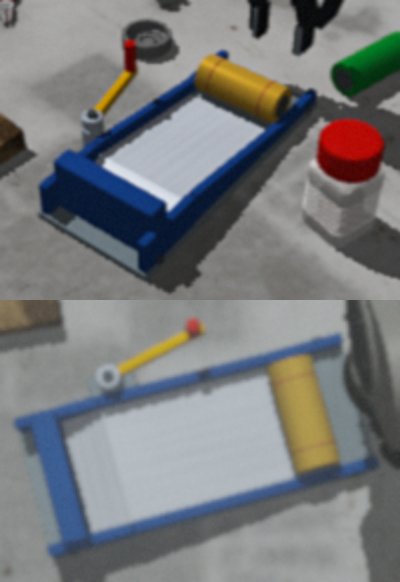

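The scene crop shows both fingertips downhill of the sleeve, at full-frame pixels (357,218) and (380,224). I'll work out tip height from these.

Run:
```python
from station import bot
from h import *
o=bot.get_obs();p=np.array(o["eef_pos"]);print(p.round(4))
r=R.from_quat([0.17932947,-0.39495749,0.80917456,-0.39634082],scalar_first=True);e=np.array([0.04225048,0.44733883,0.61880442])
t=R.from_quat(o["tool_rot"],scalar_first=True)
for reach in (.01,.016,.022):
  for sy in (-1,1):
    w=p+t.apply([0,sy*.028,reach]); c=r.inv().apply(w-e); print(reach,(c[:2]/c[2]*464.35+[322.2,241.6]).round(1))
u=np.array([-.255,.967]);d=p[:2]-[.5476,.0226];print("ramp x,y",d@u,d@[-.967,-.255])
```

```text
[ 0.5846 -0.1224  0.0801]
0.01 [379.9 220.8]
0.01 [356.8 210.9]
0.016 [379.6 223.2]
0.016 [356.6 213.3]
0.022 [379.3 225.6]
0.022 [356.4 215.7]
ramp x,y -0.1497021931079237 0.0011802106156573872
```

Emit:
{"name": "jog_arm", "arguments": {
  "deltas": [
    [0,0,-0.02,0,0,0,0.5],
    [0,0,-0.022,0,0,0,0.5],
    [0,0,0,0,0,0,0.5],
    [-0.001,0.0039,0,0,0,0,0.5],
    [-0.001,0.0039,0,0,0,0,0.5],
    [-0.001,0.0039,0,0,0,0,0.5],
    [-0.001,0.0039,0,0,0,0,0.5],
    [-0.0005,0.0019,0,0,0,0,0.5],
    [-0.0005,0.0019,0,0,0,0,0.5],
    [0,0,0,0,0,0,0.5]
  ]
}}

```text
t: 4.0
eef_pos: [0.5797, -0.1011, 0.0384]
tool_rot: [-0.0, 0.612, 0.791, 0.0]
contact_force: [0.6, 0.1, 0.0]
gripper_width: 0.497
grasp_force: 0.0
```

Emit:
{"name": "jog_arm", "arguments": {
  "deltas": [
    [-0.0005,0.0019,0,0,0,0,0.5],
    [-0.0005,0.0019,0,0,0,0,0.5],
    [-0.0005,0.0019,0,0,0,0,0.5],
    [-0.0005,0.0019,0,0,0,0,0.5],
    [-0.0005,0.0019,0,0,0,0,0.5],
    [-0.0005,0.0019,0,0,0,0,0.5],
    [-0.0005,0.0019,0,0,0,0,0.5],
    [-0.0005,0.0019,0,0,0,0,0.5],
    [-0.0005,0.0019,0,0,0,0,0.5],
    [-0.0005,0.0019,0,0,0,0,0.5]
  ]
}}

```text
t: 5.0
eef_pos: [0.5747, -0.0824, 0.0383]
tool_rot: [0.0, 0.612, 0.791, 0.0]
contact_force: [-0.6, -0.2, -0.5]
gripper_width: 0.502
grasp_force: 0.1
```

Emit:
{"name": "jog_arm", "arguments": {
  "deltas": [
    [-0.0006,0.0024,0.0003,0,0,0,0.5],
    [-0.0006,0.0024,0.0003,0,0,0,0.5],
    [-0.0006,0.0024,0.0003,0,0,0,0.5],
    [-0.0006,0.0024,0.0003,0,0,0,0.5],
    [-0.0006,0.0024,0.0003,0,0,0,0.5],
    [-0.0006,0.0024,0.0003,0,0,0,0.5],
    [-0.0006,0.0024,0.0003,0,0,0,0.5],
    [-0.0006,0.0024,0.0003,0,0,0,0.5],
    [-0.0006,0.0024,0.0003,0,0,0,0.5],
    [-0.0006,0.0024,0.0003,0,0,0,0.5]
  ]
}}

```text
t: 6.0
eef_pos: [0.5687, -0.0583, 0.0413]
tool_rot: [-0.0, 0.612, 0.791, 0.0]
contact_force: [1.2, -0.9, -0.0]
gripper_width: 0.502
grasp_force: 0.5
```

Run:
```python
from station import bot
import cv2
a=bot.read_camera("scene")["img"][200:350,230:430,::-1]
b=bot.read_camera("top")["img"][180:300,225:395,::-1]
cv2.imwrite("pics/s2.png",cv2.vconcat([cv2.resize(a,(400,300)),cv2.resize(b,(400,282))]))
```

```text
(no output)
```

View pics/s2.png

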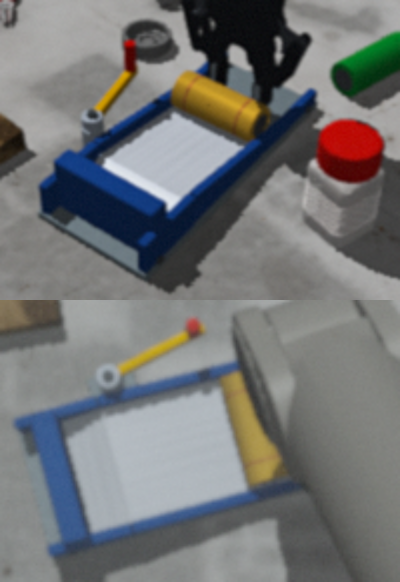

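Both fingertips are pushing the sleeve squarely, and it has started up the slope (scene crop (220,105)). Continuing up.

Emit:
{"name": "jog_arm", "arguments": {
  "deltas": [
    [-0.0008,0.0029,0.0004,0,0,0,0.5],
    [-0.0008,0.0029,0.0004,0,0,0,0.5],
    [-0.0008,0.0029,0.0004,0,0,0,0.5],
    [-0.0008,0.0029,0.0004,0,0,0,0.5],
    [-0.0008,0.0029,0.0004,0,0,0,0.5],
    [-0.0008,0.0029,0.0004,0,0,0,0.5],
    [-0.0008,0.0029,0.0004,0,0,0,0.5],
    [-0.0008,0.0029,0.0004,0,0,0,0.5],
    [-0.0008,0.0029,0.0004,0,0,0,0.5],
    [-0.0008,0.0029,0.0004,0,0,0,0.5]
  ]
}}

```text
t: 7.1
eef_pos: [0.5607, -0.0293, 0.0454]
tool_rot: [0.0, 0.612, 0.791, 0.0]
contact_force: [0.3, -1.3, -0.0]
gripper_width: 0.502
grasp_force: 0.5
```

Emit:
{"name": "jog_arm", "arguments": {
  "deltas": [
    [-0.0008,0.0029,0.0004,0,0,0,0.5],
    [-0.0008,0.0029,0.0004,0,0,0,0.5],
    [-0.0008,0.0029,0.0004,0,0,0,0.5],
    [-0.0008,0.0029,0.0004,0,0,0,0.5],
    [-0.0008,0.0029,0.0004,0,0,0,0.5],
    [-0.0008,0.0029,0.0004,0,0,0,0.5],
    [-0.0008,0.0029,0.0004,0,0,0,0.5],
    [-0.0008,0.0029,0.0004,0,0,0,0.5],
    [-0.0008,0.0029,0.0004,0,0,0,0.5],
    [-0.0008,0.0029,0.0004,0,0,0,0.5]
  ]
}}

```text
t: 8.1
eef_pos: [0.5527, -0.0003, 0.0493]
tool_rot: [-0.0, 0.612, 0.791, 0.0]
contact_force: [-0.4, -0.9, 1.3]
gripper_width: 0.5
grasp_force: 0.5
```

Emit:
{"name": "jog_arm", "arguments": {
  "deltas": [
    [-0.0008,0.0029,0.0004,0,0,0,0.5],
    [-0.0008,0.0029,0.0004,0,0,0,0.5],
    [-0.0008,0.0029,0.0004,0,0,0,0.5],
    [-0.0008,0.0029,0.0004,0,0,0,0.5],
    [-0.0008,0.0029,0.0004,0,0,0,0.5],
    [-0.0008,0.0029,0.0004,0,0,0,0.5],
    [-0.0008,0.0029,0.0004,0,0,0,0.5],
    [-0.0008,0.0029,0.0004,0,0,0,0.5],
    [-0.0008,0.0029,0.0004,0,0,0,0.5],
    [-0.0008,0.0029,0.0004,0,0,0,0.5]
  ]
}}

```text
t: 9.1
eef_pos: [0.5447, 0.0288, 0.0533]
tool_rot: [-0.0, 0.612, 0.791, 0.0]
contact_force: [0.3, -1.3, 0.4]
gripper_width: 0.497
grasp_force: 0.5
```

Run:
```python
from station import bot
import cv2
a=bot.read_camera("scene")["img"][200:350,230:430,::-1]
cv2.imwrite("pics/s3.png",cv2.resize(a,(600,450)))
```

```text
(no output)
```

View pics/s3.png

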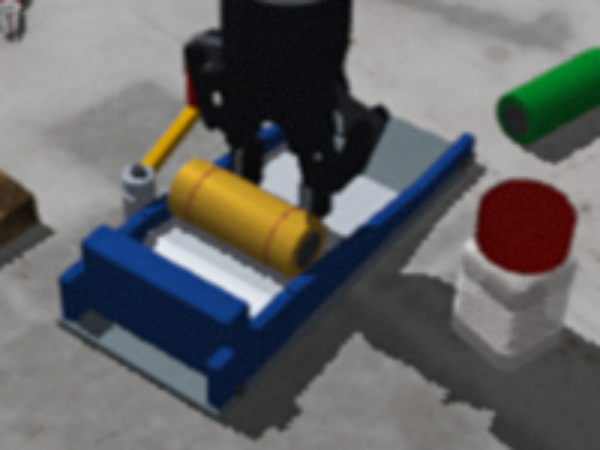

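The sleeve is nearly at the crest, square and supported by both tips (sleeve centre at (245,215) in the crop).

Emit:
{"name": "jog_arm", "arguments": {
  "deltas": [
    [-0.0008,0.0029,0.0004,0,0,0,0.5],
    [-0.0008,0.0029,0.0004,0,0,0,0.5],
    [-0.0008,0.0029,0.0004,0,0,0,0.5],
    [-0.0008,0.0029,0.0004,0,0,0,0.5],
    [-0.0008,0.0029,0.0004,0,0,0,0.5],
    [-0.0008,0.0029,0.0004,0,0,0,0.5],
    [-0.0008,0.0029,0.0004,0,0,0,0.5],
    [-0.0005,0.0019,0.0003,0,0,0,0.5],
    [-0.0005,0.0019,0.0003,0,0,0,0.5],
    [-0.0005,0.0019,0.0003,0,0,0,0.5]
  ]
}}

```text
t: 10.15
eef_pos: [0.5376, 0.0546, 0.057]
tool_rot: [0.0, 0.612, 0.791, -0.0]
contact_force: [1.5, -2.5, -0.1]
gripper_width: 0.5
grasp_force: 0.5
```

Emit:
{"name": "jog_arm", "arguments": {
  "deltas": [
    [-0.0005,0.0019,0.0003,0,0,0,0.5],
    [-0.0005,0.0019,0.0003,0,0,0,0.5],
    [-0.0005,0.0019,0.0001,0,0,0,0.5],
    [-0.0005,0.0019,0,0,0,0,0.5],
    [-0.0005,0.0019,0,0,0,0,0.5],
    [-0.0005,0.0019,0,0,0,0,0.5],
    [-0.0005,0.0019,0,0,0,0,0.5],
    [0,0,0,0,0,0,0.5],
    [0,0,0,0,0,0,0.5]
  ]
}}

```text
t: 11.05
eef_pos: [0.5341, 0.0678, 0.0577]
tool_rot: [0.0, 0.612, 0.791, -0.0]
contact_force: [-0.1, 0.4, -0.1]
gripper_width: 0.5
grasp_force: 0.0
```

Run:
```python
from station import bot
import cv2
a=bot.read_camera("scene")["img"][200:350,230:430,::-1]
cv2.imwrite("pics/s4.png",cv2.resize(a,(600,450)))
```

```text
(no output)
```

View pics/s4.png

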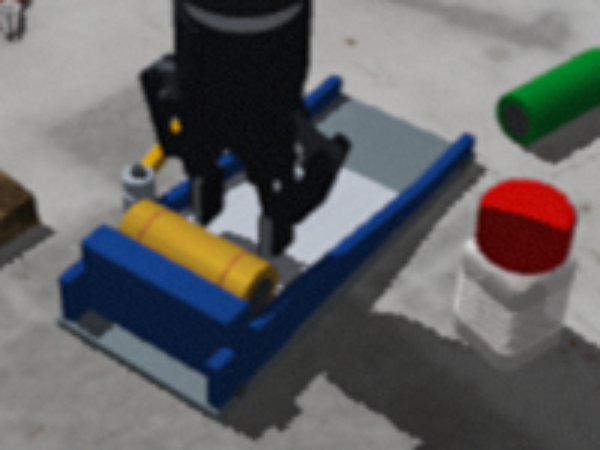

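The sleeve lies against the stop in the cradle and has come away from the tips (gap visible, zero force). I'll back off and rise, then check q7 for the turn.

Emit:
{"name": "jog_arm", "arguments": {
  "deltas": [
    [0.002,-0.008,0,0,0,0,0.5],
    [0.002,-0.008,0.01,0,0,0,0.5],
    [0,0,0.04,0,0,0,0.3],
    [0,0,0.045,0,0,0,0],
    [0,0,0.02,0,0,0,0]
  ],
  "newtons": 20
}}

```text
t: 11.6
eef_pos: [0.5401, 0.0512, 0.1771]
tool_rot: [0.002, 0.613, 0.79, 0.002]
contact_force: [0.7, 0.9, -0.2]
gripper_width: 0.002
grasp_force: 0.0
```

Run:
```python
from station import bot
o=bot.get_obs();print(o["q"].round(2),o["eef_pos"].round(3),o["t"])
```

```text
[ 0.18  0.39 -0.49  1.92  0.24  0.88 -0.17] [0.54  0.051 0.177] 11.6
```

Emit:
{"name": "jog_arm", "arguments": {
  "deltas": [
    [0.015,-0.001,0,0,0,0.149,0],
    [0.015,-0.001,0,0,0,0.149,0],
    [0.015,-0.001,0,0,0,0.149,0],
    [0.015,-0.001,0,0,0,0.149,0],
    [0.015,-0.001,0,0,0,0.149,0],
    [0.015,-0.001,0,0,0,0.149,0],
    [0.015,-0.001,0,0,0,0.149,0],
    [0.015,-0.001,0,0,0,0.149,0],
    [0.008,-0.003,0,0,0,0.149,0],
    [0,0,0,0,0,0.149,0]
  ]
}}

```text
t: 12.6
eef_pos: [0.6674, 0.0385, 0.1732]
tool_rot: [0.0, -0.088, 0.996, -0.0]
contact_force: [-0.5, 0.6, 0.2]
gripper_width: -0.005
grasp_force: 0.0
```

Emit:
{"name": "jog_arm", "arguments": {
  "deltas": [
    [0,0,0,0,0,0.149,0],
    [0,0,0,0,0,0.149,0],
    [0,0,-0.03,0,0,0,0],
    [0,0,-0.03,0,0,0,0],
    [0,0,0,0,0,0,0]
  ]
}}

```text
t: 13.1
eef_pos: [0.6637, 0.0381, 0.1091]
tool_rot: [-0.004, -0.232, 0.973, -0.0]
contact_force: [-0.4, -1.2, -0.7]
gripper_width: -0.002
grasp_force: 0.0
```

Run:
```python
from station import bot
import cv2
from h import *
o=bot.get_obs();print(o["q"].round(2),o["eef_pos"].round(4),np.degrees(R.from_quat(o["tool_rot"],scalar_first=True).as_matrix()[:2,0]@[1,1j]and np.angle(R.from_quat(o["tool_rot"],scalar_first=True).as_matrix()[:2,0]@[1,1j])))
a=bot.read_camera("scene")["img"][200:350,230:430,::-1]
b=bot.read_camera("top")["img"][180:300,225:395,::-1]
cv2.imwrite("pics/s5.png",cv2.vconcat([cv2.resize(a,(400,300)),cv2.resize(b,(400,282))]))
```

```text
[ 0.37  0.75 -0.78  1.65  0.61  1.01  1.43] [0.6637 0.0381 0.1091] -153.14060387156596
```

View pics/s5.png

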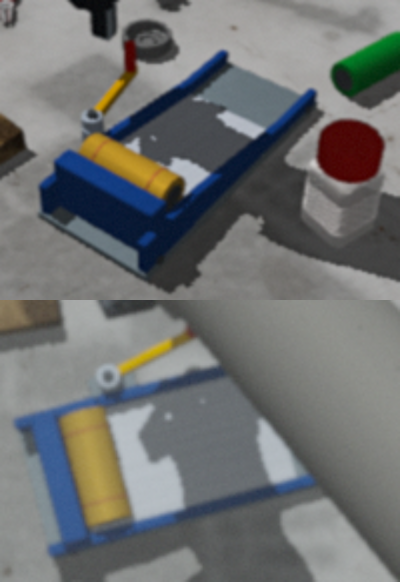

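The sleeve is seated at the left, and the shut fingertips (scene crop (105,30)) stand outside the pin (130,55). Next I compute the pin-following path.

Run:
```python
from station import bot
from h import *
p=bot.get_obs()["eef_pos"]
c,n=np.cos(1.8287),np.sin(1.8287); M=np.array([[c,-n],[n,c]])
def C(th,g):
    t=np.array([np.sin(th),np.cos(th)]); q=np.array([56-80*np.cos(th),-71+80*np.sin(th)])-t*(17+g)
    return np.array([.5476,.0226])+M@q/1e3
print(p.round(4),"to start gap3",(C(-.234,3)-p[:2]).round(4),C(-.234,3).round(4))
th=np.arange(-.234,1.59,.06); W=np.array([C(a,0) for a in th]); D=np.diff(np.vstack([C(-.234,3),W]),axis=0)
for i in range(0,len(D),10): print(np.round(D[i:i+10]*1e4).astype(int).tolist(),(th[min(i+9,len(th)-1)]).round(3),W[min(i+9,len(W)-1)].round(4))
```

```text
[0.6663 0.0399 0.1133] to start gap3 [-0.0089 -0.0061] [0.6574 0.0338]
[[-26, -14], [-38, -31], [-40, -28], [-42, -26], [-43, -23], [-45, -21], [-46, -18], [-47, -15], [-48, -12], [-48, -9]] 0.306 [0.6151 0.0141]
[[-49, -6], [-49, -3], [-49, -1], [-49, 2], [-49, 5], [-48, 8], [-48, 11], [-47, 14], [-46, 17], [-45, 19]] 0.906 [0.5672 0.0208]
[[-44, 22], [-42, 25], [-41, 27], [-39, 30], [-37, 32], [-35, 34], [-33, 36], [-31, 38], [-29, 40], [-26, 42]] 1.506 [0.5315 0.0534]
[[-24, 43]] 1.566 [0.5291 0.0577]
```

Emit:
{"name": "jog_arm", "arguments": {
  "deltas": [
    [0,0,-0.015,0,0,0,0],
    [0,0,-0.01,0,0,0,0],
    [-0.003,-0.002,0,0,0,0,0],
    [-0.003,-0.002,0,0,0,0,0],
    [-0.003,-0.002,0,0,0,0,0],
    [-0.0026,-0.0014,0,0,0,0,0]
  ]
}}

```text
t: 13.8
eef_pos: [0.6545, 0.0331, 0.0882]
tool_rot: [0.0, -0.233, 0.973, -0.0]
contact_force: [0.1, -0.3, -0.0]
gripper_width: -0.001
grasp_force: 0.0
```

Emit:
{"name": "jog_arm", "arguments": {
  "deltas": [
    [-0.0038,-0.0031,0,0,0,-0.06,0],
    [-0.004,-0.0028,0,0,0,-0.06,0],
    [-0.0042,-0.0026,0,0,0,-0.06,0],
    [-0.0043,-0.0023,0,0,0,-0.06,0],
    [-0.0045,-0.0021,0,0,0,-0.06,0],
    [-0.0046,-0.0018,0,0,0,-0.06,0],
    [-0.0047,-0.0015,0,0,0,-0.06,0],
    [-0.0048,-0.0012,0,0,0,-0.06,0],
    [-0.0048,-0.0009,0,0,0,-0.06,0]
  ]
}}

```text
t: 14.7
eef_pos: [0.615, 0.015, 0.0882]
tool_rot: [0.001, 0.036, 0.999, 0.0]
contact_force: [1.3, 0.1, -0.2]
gripper_width: 0.0
grasp_force: 0.3
```

Run:
```python
from station import bot
import cv2
a=bot.read_camera("scene")["img"][200:350,230:430,::-1]
b=bot.read_camera("top")["img"][180:300,225:395,::-1]
cv2.imwrite("pics/s6.png",cv2.vconcat([cv2.resize(a,(400,300)),cv2.resize(b,(400,282))]))
```

```text
(no output)
```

View pics/s6.png

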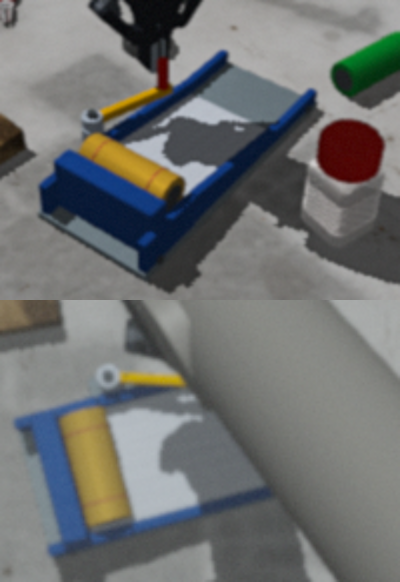

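The keeper follows: the pin, at (162,72) in the scene crop, sits in front of the fingertips. I'll carry on along the arc.

Emit:
{"name": "jog_arm", "arguments": {
  "deltas": [
    [-0.0049,-0.0006,0,0,0,-0.06,0],
    [-0.0049,-0.0003,0,0,0,-0.06,0],
    [-0.0049,-0.0001,0,0,0,-0.06,0],
    [-0.0049,0.0002,0,0,0,-0.06,0],
    [-0.0049,0.0005,0,0,0,-0.06,0],
    [-0.0048,0.0008,0,0,0,-0.06,0],
    [-0.0048,0.0011,0,0,0,-0.06,0],
    [-0.0047,0.0014,0,0,0,-0.06,0],
    [-0.0046,0.0017,0,0,0,-0.06,0],
    [-0.0045,0.0019,0,0,0,-0.06,0]
  ]
}}

```text
t: 15.8
eef_pos: [0.5673, 0.0217, 0.0881]
tool_rot: [0.0, 0.329, 0.944, 0.0]
contact_force: [0.2, 0.2, -0.2]
gripper_width: -0.0
grasp_force: 0.3
```

Emit:
{"name": "jog_arm", "arguments": {
  "deltas": [
    [-0.0044,0.0022,0,0,0,-0.06,0],
    [-0.0042,0.0025,0,0,0,-0.06,0],
    [-0.0041,0.0027,0,0,0,-0.06,0],
    [-0.0039,0.003,0,0,0,-0.06,0],
    [-0.0037,0.0032,0,0,0,-0.06,0],
    [-0.0035,0.0034,0,0,0,-0.06,0],
    [-0.0033,0.0036,0,0,0,-0.06,0]
  ]
}}

```text
t: 16.5
eef_pos: [0.5401, 0.0423, 0.088]
tool_rot: [0.0, 0.519, 0.855, 0.0]
contact_force: [-0.5, -1.0, 1.0]
gripper_width: 0.001
grasp_force: 0.3
```

Emit:
{"name": "jog_arm", "arguments": {
  "deltas": [
    [-0.0016,0.0019,0,0,0,-0.03,0],
    [-0.0015,0.0019,0,0,0,-0.03,0],
    [-0.0015,0.002,0,0,0,-0.03,0],
    [-0.0014,0.002,0,0,0,-0.03,0],
    [-0.0013,0.0021,0,0,0,-0.03,0],
    [-0.0013,0.0021,0,0,0,-0.03,0],
    [0,0,0,0,0,0,0]
  ]
}}

```text
t: 17.2
eef_pos: [0.531, 0.0548, 0.0877]
tool_rot: [-0.0, 0.593, 0.805, 0.0]
contact_force: [0.3, -0.2, 0.5]
gripper_width: -0.002
grasp_force: 0.0
```

Run:
```python
from station import bot
import cv2
o=bot.get_obs(); print(o["q"].round(2),o["contact_force"].round(1),o["eef_pos"].round(4))
a=bot.read_camera("scene")["img"][200:350,230:430,::-1]
cv2.imwrite("pics/s7.png",cv2.resize(a,(600,450)))
```

```text
[ 0.1   0.5  -0.41  2.    0.3   0.69 -0.19] [ 0.3 -0.2  0.5] [0.531  0.0548 0.0877]
```

View pics/s7.png

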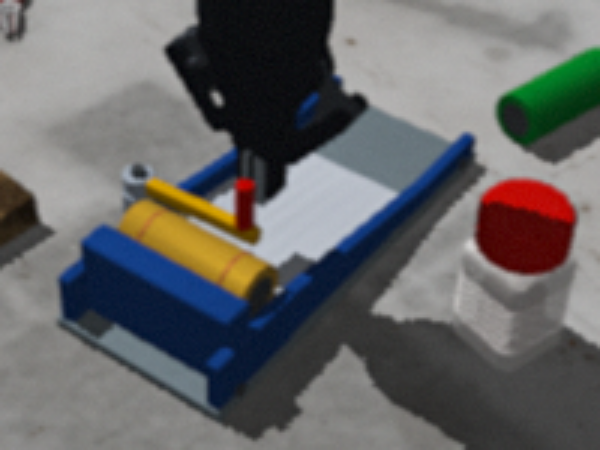

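The keeper is almost across. I'll creep forward until the end stop is felt.

Emit:
{"name": "jog_arm", "arguments": {
  "deltas": [
    [-0.0003,0.001,0,0,0,0,0],
    [-0.0003,0.001,0,0,0,0,0],
    [-0.0003,0.001,0,0,0,0,0],
    [-0.0003,0.001,0,0,0,0,0],
    [0,0,0,0,0,0,0]
  ]
}}

```text
t: 17.75
eef_pos: [0.53, 0.0585, 0.0877]
tool_rot: [-0.0, 0.593, 0.805, 0.0]
contact_force: [-1.2, -0.1, 0.4]
gripper_width: -0.002
grasp_force: 0.0
```

Emit:
{"name": "jog_arm", "arguments": {
  "deltas": [
    [-0.0003,0.001,0,0,0,0,0],
    [-0.0003,0.001,0,0,0,0,0],
    [0,0,0,0,0,0,0]
  ]
}}

```text
t: 18.05
eef_pos: [0.5298, 0.0589, 0.0877]
tool_rot: [0.001, 0.594, 0.805, -0.0]
contact_force: [1.0, -4.0, -0.2]
gripper_width: -0.001
grasp_force: 2.4
```

It stopped firmly at about 4 N, far above the 0.5 N needed to move the keeper, so this is the end stop. I'll draw back and rise, then check.

Emit:
{"name": "jog_arm", "arguments": {
  "deltas": [
    [0.0013,-0.005,0,0,0,0,0],
    [0.004,-0.015,0,0,0,0,0],
    [0.008,-0.03,0,0,0,0,0],
    [0.004,-0.015,0.03,0,0,0,0],
    [0,0,0.045,0,0,0,0],
    [0,0,0.045,0,0,0,0],
    [-0.03,-0.03,0.02,0,0,0,0],
    [-0.03,-0.03,0,0,0,0,0],
    [-0.02,-0.03,0,0,0,0,0],
    [0,0,0,0,0,0,0]
  ]
}}

```text
t: 19.05
eef_pos: [0.4638, -0.0988, 0.2276]
tool_rot: [-0.0, 0.596, 0.803, -0.001]
contact_force: [-0.3, -0.1, -0.4]
gripper_width: 0.003
grasp_force: 0.0
```

Run:
```python
from station import bot
import cv2
a=bot.read_camera("scene")["img"][180:350,230:430,::-1]
b=bot.read_camera("top")["img"][140:340,190:400,::-1]
cv2.imwrite("pics/s8.png",cv2.hconcat([cv2.resize(a,(390,400)),cv2.resize(b,(400,400))]))
```

```text
(no output)
```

View pics/s8.png

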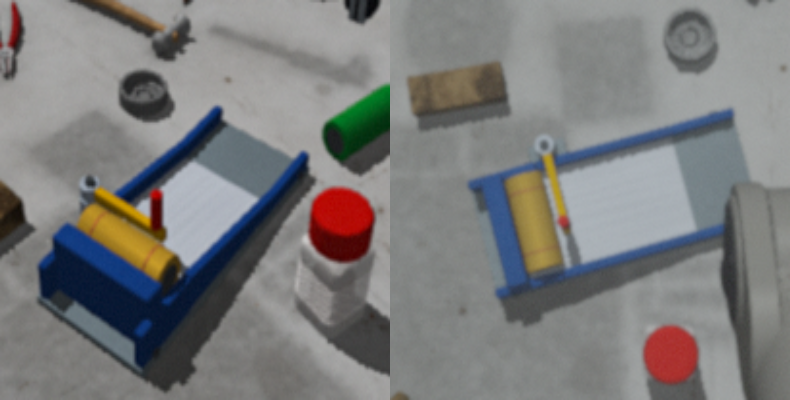

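The sleeve is seated against the stop at (535,222). The keeper lies straight across behind it, from (543,146) to (565,225). The bottle, cup and brick are where they were, and the arm is clear.

```bash
python3 -c "
from station import bot
print(bot.hand_in())"
```

```text
the job is handed in; nothing more can be done
None
```

The sleeve is seated in the cradle against the stop, the keeper is swung to its end stop behind it, the arm is drawn back, the bystanders look undisturbed in the last pictures, and the job is handed in at about 19 s (no verdict was returned).

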